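# Lock the setting nut of a press tool with its jam nut

## Robot

A 6-joint arm with a two-finger parallel gripper is mounted at the origin on the work surface. World frame = base frame: x ahead of the robot, y to its left, z up, the work surface at z = 0. Lengths are in m, angles in rad, forces in N, time in s.
With the tool pointing down it reaches from about 0.3 to 0.775 m from the base axis. Payload 14.6 kg.
Tool frame: the origin (TCP) lies at the very end of the fingers, on their centre line; the grasp point (between the pads) lies 19 mm behind it; z points along the fingers, y is the line along which they close (so a half turn about z gives the same grasp; the last joint's range is limited). The gripper opens to 94 mm and grips with 3 to 60 N. Pads are 16 mm wide; open, the fingers measure 119 mm over their backs; the gripper's body (75 mm by 177 mm) begins 78 mm behind the grasp point.
Start: joints at [1.036, 0.3, 1.521, -0, 1.321, -0.067], TCP at [0.248, 0.491, 0.184] pointing down, gripper open.
Joint ranges: [-3.03, 3.03], [-0.79, 2.21], [0.23, 2.52], [-1.04, 4.18], [0, 3.07], [-2.55, 2.55]. Speed limits (rad/s): [2.22, 2.22, 2.57, 3.14, 3.14, 3.14].

## Interface

Orientations are given as [roll, pitch, yaw] about the fixed x, y, z axes, in that order (R = Rz(yaw) Ry(pitch) Rx(roll)).
In Python, from workcell import sensors, cams, env, models gives the robot as it stands.
- The arm moves only by the tool move_arm, never from a script. Its argument "rows" is a list of rows, each a list of 3 entries, a list of its own where there are three numbers: the shift along the tool's x, y, z in m, then the turn, a rotation vector about the tool's x, y, z in rad, then the opening in per cent of the stroke, from 0 (shut) to 100 (fully open). In form: [[[dx, dy, dz], [wx, wy, wz], gripper], ...]. A call has 1 to 8 rows; each row is the pose to reach, as a shift and turn from the pose commanded when the call began, along the tool's axes at that moment; what a row does not reach only later rows make up. A row lasts 1/10 s, in which the tool goes at most 50 mm and 8.59 degrees, less where a joint would pass 70% of its speed; a pose out of reach is approached as far as the arm can. A call with a gripper value outside its range is refused whole. The fingers move at their own pace and stop on an object; the grip force is fixed at half the most. Time passes only in rows, so rows that repeat a pose let the fingers close. It gives the time, the measured TCP pose, the force, the opening and the grip force at its end, in the units of the state.
- sensors.sense(): the state, without advancing time (a new reading comes with each control period).
- cams.camera(name): name is "scene" or "top" or "wrist"; returns the picture (420x560x3 uint8, red, green, blue); there is no depth.
- cams.camera_model(name): a dict with "fovy" (degrees; the focal length in pixels is half the picture's height over the tangent of half this angle, whatever the lens; pixels are square), "cx", "cy" (the principal point, pixels), "R" (3x3) and "t" (3): a world point X has camera coordinates R X + t; the wrist camera has in their place "hand_eye" (4x4, takes a point from camera to tool coordinates, whose origin is the TCP and whose axes are the flange's). Camera axes: x right, y down, z forward; pixel columns grow to the right and rows downward; lengths in m; the calibration is good to about 2 mm. A picture is of the moment at which its call begins: read the wrist's pose just before it. camera_model takes no time and is no camera call.
- env.close_job(): hands the job in; it is judged then, once.
Trained networks look in the newest picture that a camera, given by its name, has taken for a name from the list of things; names that differ only in an ending like _2 or _b are one class to them, and where a whole thing is asked for, a point or a joint stands for the part that bears it (a point fixed in the world has none). Each returns a list of dicts, best first, with "p" (0 to 1); they miss things now and then, are a little off and sometimes report something else, mostly with a low value. They report only what shows in the picture. A call takes as long as a camera call. They do not tell look-alikes from the thing itself.
- models.find_in(name, camera): "box" ([left, top, right, bottom] in pixels, round what is visible of it).
- models.place_of(name, camera): "xy" ([column, row] in pixels: a listed point, or the origin of a listed thing).
The state is a dict: "time": time; "joint_pos": joint angles; "dq": joint speeds; "joint_torque": joint torques, N m; "tool_pos": TCP position; "tool_rot": TCP orientation; "contact_force": force on the tool from outside, world axes, zero at the start; "ft_torque": the same for the moment, N m; "gripper_width": opening from 0.0 (shut) to 1.0 (fully open); "grip_force": force on a finger pad.
Only numpy, scipy, OpenCV 4.12 (cv2) and the standard library are available. Lean on these libraries where they do the work, as an engineer would, in place of code of your own. Each camera call takes 0.05 s, during which the arm holds its last target. There are 200 camera calls.

## Task

Lock the brass setting nut on the press tool at its present setting: put the open-end spanner squarely on the nut, lying flat on the plate with its handle beside the near guide pillar, so that the pillar keeps the nut from turning, then swing the jam nut's handle clockwise (seen from above) until it is firmly tight on the setting nut, about 0.9 N m and never more than 1.2. Finally take the spanner off and lay it flat on the bench, clear of the press tool, and leave the oil bottle, the screwdriver and the parts bin where they are.

Things in the scene. Friction and masses are not known exactly. Their poses are not given: they have to be found in the camera images.
- press_tool: press tool fixed to the bench: dark steel bottom shoe 250 x 295 x 28 mm, yellow die springs, and a floating aluminium plate 220 x 265 mm whose flat top is 78 mm above the bench. Origin: on the bench, on the axis of the upright M20 stud (20 mm thick, its top 128 mm above the bench). In its own axes the plate reaches x -110 to +110 mm, y -165 to +100 mm, the shoe x -125 to +125, y -180 to +115.
- tool_pillar (a point): the near guide pillar, bright steel, 24 mm thick, on the press tool at x -90, y -135 mm in the tool's axes; the point is on its axis 108 mm above the bench, its top at 140 mm. A twin stands at x +90, y -135 mm. The spanner on the nut has its handle between the two, 1 to 10 degrees short of touching this one, and comes to rest against it when the nut is dragged clockwise.
- setting_nut_mid (a point): centre of the brass setting nut, a hexagon 36 mm across flats, 18 mm high, underside 1.5 mm above the plate. It turns easily (0.08 N m) and is dragged by the jam nut unless held; it may end at most 20 degrees from where it began. z up; its +y and -y faces are flats; the spanner goes on with its x axis along this x axis, sliding in the +x direction, lying on the plate.
- setting_nut_edge (a point): middle of the setting nut's +y flat, 18 mm from the stud axis, half-way up; shows how far the nut has been turned.
- jam_nut_mid (a point): centre of the dark steel jam nut, a hexagon 30 mm across flats, 12 mm high, just above the setting nut; x axis along its handle, z up. It runs freely (0.04 N m) for 0.1 to 0.95 rad, then the faces meet, at a handle direction that differs each time and cannot be seen: it must be felt.
- jam_knob (a point): centre of the red ball, 26 mm, at the end of the jam nut's handle, 105 mm from the stud axis, 117 mm above the bench. The handle is a round bar 10 mm thick, rising outward from 105 to 117 mm above the bench (113 mm at 75 mm from the axis). It starts on the side away from the spanner and turns at most 1.5 rad in all. 0.9 N m is 8.6 N at the ball, 12 N at 75 mm from the axis.
- spanner_jaw (a point): the loose flat steel spanner, 10 mm thick, 0.45 kg, lying on the bench: the point is the centre of its jaw, half-way up, where the nut's axis comes when it is fully on. Jaw opening 37.6 mm, flared at the mouth; the tips reach 21 mm ahead (+x, the mouth) and the bottom of the jaw lies 22.5 mm behind; head 77 mm wide, ending 41 mm behind. z axis: normal to the flat (up at the start).
- spanner_grip (a point): near the balance point of the spanner's handle, half-way up, 72 mm behind the jaw centre (-x); the handle is 24 mm wide and 10 mm thick from 41 to 207 mm behind the jaw centre. Same axes as spanner_jaw.
- oil_bottle: white oil bottle with a red cap, 52 mm across, 130 mm tall, loose; origin under its centre. To be left alone.
- screwdriver: loose screwdriver with an orange handle, lying on the bench. To be left alone.
- parts_bin: blue open bin with black parts, 130 x 90 x 35 mm, loose; origin under its centre. To be left alone.
- spanner: the spanner as a whole, origin under the centre of its jaw, axes as spanner_jaw.
- jam_nut: the jam nut with its handle (axes as jam_nut_mid). Once the faces meet the handle needs 0.45 N m at once, rising to 0.9 N m after 0.11 rad more and 1.45 N m after 0.25 rad, and the nut is drawn down a few tenths of a millimetre. Friction keeps it tight when let go; at a standstill friction carries part of the torque, so read it while the handle is moving.
Not all that is in view belongs to the job. Of the things that look like the spanner, take the one that is farthest to the robot's right at the start.

How it is judged:
By the outcome, as a careful person would: the job done as asked, in the order asked, and still so for the second after the job is handed in, with the robot touching nothing.
It also fails if it takes over 72 s, if anything falls off the work surface, if the arm or the gripper's body presses on something with over 40 N, if the wrist force passes 120 N, or if a joint passes its speed limit or range.

## Working session

There is one attempt and no reset: what is moved stays moved. The work goes in short steps, Python scripts to look and compute and a tool call to move; the robot and the scene stay as the last step left them, time stands still between calls to the robot, and variables do not carry over. Pictures are saved under pics/ and viewed, at most 10 in all, crops included, and the job is handed in when it is done.

Besides the shell and the picture viewer there is one more tool, called after ">>>" by a JSON object that holds its "method" and its "body". move_arm: Moves the arm, as the interface text tells. Its arguments: {"type":"object","properties":{"rows":{"type":"array"}},"required":["rows"]}

```bash
mkdir -p pics; ls; cat > h.py <<'E'
import numpy as np, cv2
from workcell import sensors, cams, env, models
from scipy.spatial.transform import Rotation as Ro
def mdl(name,s=None):
    m=cams.camera_model(name)
    f=210/np.tan(np.radians(m["fovy"])/2)
    if "R" in m: R=np.array(m["R"]);t=np.array(m["t"])
    else:
        s=s or sensors.sense()
        T=np.eye(4);T[:3,:3]=Ro.from_euler('xyz',s["tool_rot"]).as_matrix();T[:3,3]=s["tool_pos"]
        C=np.linalg.inv(T@np.array(m["hand_eye"]));R=C[:3,:3];t=C[:3,3]
    return f,m["cx"],m["cy"],R,t
def ray(M,uv,z):
    f,cx,cy,R,t=M
    d=R.T@np.array([(uv[0]-cx)/f,(uv[1]-cy)/f,1]);o=-R.T@t
    return o+d*(z-o[2])/d[2]
def proj(M,X):
    f,cx,cy,R,t=M;c=R@np.array(X)+t
    return np.array([cx+f*c[0]/c[2],cy+f*c[1]/c[2]])
def snap(name,fn):
    M=mdl(name) ;im=np.array(cams.camera(name));cv2.imwrite('pics/'+fn,im[:,:,::-1]);return M,im
def tri(MA,a,MB,b):
    A=[];B=[]
    for M,uv in((MA,a),(MB,b)):
        f,cx,cy,R,t=M;d=R.T@np.array([(uv[0]-cx)/f,(uv[1]-cy)/f,1]);d/=np.linalg.norm(d)
        P=np.eye(3)-np.outer(d,d);A.append(P);B.append(P@(-R.T@t))
    return np.linalg.solve(A[0]+A[1],B[0]+B[1])
E
python3 - <<'E'
from h import *
Z=dict(press_tool=0,tool_pillar=.108,setting_nut_mid=.0885,setting_nut_edge=.0885,jam_nut_mid=.104,jam_knob=.117,spanner_jaw=.005,spanner_grip=.005,oil_bottle=0,screwdriver=0,parts_bin=0)
print({k:v for k,v in sensors.sense().items()})
for c in("top","scene"):
    M,im=snap(c,c+"0.png")
    print(c,"campos",(-M[3].T@M[4]).round(3),M[3].round(2).tolist())
    for n,z in Z.items():
        for r in models.place_of(n,c)[:4]:
            print(n,round(r["p"],2),np.round(r["xy"],1),ray(M,r["xy"],z).round(4))
E
```

```text
pics
{'time': 0.0, 'joint_pos': array([ 1.03642033e+00,  3.00474919e-01,  1.52162629e+00,  6.11009885e-06,
        1.32069016e+00, -6.66002721e-02]), 'dq': array([ 1.95357615e-04,  4.07755749e-05, -6.85455566e-04, -1.39963656e-04,
        9.93254700e-04, -2.43459286e-04]), 'joint_torque': array([-5.38113436e-04, -5.31809449e+01, -3.52719498e+01,  7.06688385e-02,
        2.44615262e-02, -1.13250030e-04]), 'tool_pos': array([0.24784138, 0.49065124, 0.18306513]), 'tool_rot': array([-3.14039699e+00, -8.56806770e-05,  2.67381536e+00]), 'contact_force': array([-0.36070234, -0.74716457, -0.4952956 ]), 'ft_torque': array([-0.01046604,  0.05038302,  0.05082477]), 'grip_force': 0.0, 'gripper_width': 1.0027065586429091}
top campos [0.471 0.02  1.386] [[0.0, -1.0, -0.01], [-0.99, -0.0, -0.14], [0.14, 0.01, -0.99]]
press_tool 0.62 [270.  264.6] [0.5138 0.0574 0.    ]
tool_pillar 0.66 [331.3 291.6] [ 0.4458 -0.0937  0.108 ]
setting_nut_mid 0.66 [264.9 264. ] [0.5125 0.0676 0.0885]
setting_nut_mid 0.2 [221.9 273.4] [0.4893 0.1735 0.0885]
setting_nut_edge 0.77 [268.6 272.4] [0.4919 0.0584 0.0885]
ja
[... 759 characters left out ...]
[332.2 207.2] [0.515  0.0587 0.    ]
tool_pillar 0.6 [320.7 144.6] [ 0.4517 -0.0874  0.108 ]
setting_nut_mid 0.86 [334.6 189.3] [0.5182 0.0595 0.0885]
setting_nut_edge 0.74 [343.  183.6] [0.4849 0.0574 0.0885]
jam_nut_mid 0.62 [340.6 187.7] [0.5102 0.0736 0.104 ]
jam_knob 0.67 [367.9 206.2] [0.5007 0.1723 0.117 ]
spanner_jaw 0.88 [261.3 158.8] [ 0.5789 -0.2249  0.005 ]
spanner_jaw 0.55 [223.7 284.6] [0.9143 0.0896 0.005 ]
spanner_grip 0.77 [255.2 144. ] [ 0.5574 -0.2924  0.005 ]
spanner_grip 0.73 [248.1 275.9] [0.8482 0.1058 0.005 ]
oil_bottle 0.64 [431.5 263.4] [0.4172 0.3666 0.    ]
screwdriver 0.64 [227.6 169.3] [ 0.6901 -0.2539  0.    ]
parts_bin 0.56 [386.4 320.4] [0.6333 0.4122 0.    ]
```

```bash
python3 -c "
import cv2,numpy as np
a=cv2.imread('pics/top0.png');b=cv2.imread('pics/scene0.png')
cv2.imwrite('pics/both.png',cv2.resize(np.vstack([a,b]),(446,600)) if 0 else cv2.resize(np.hstack([a,b]),(800,300)))
"
```

```text
(no output)
```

View pics/top0.png

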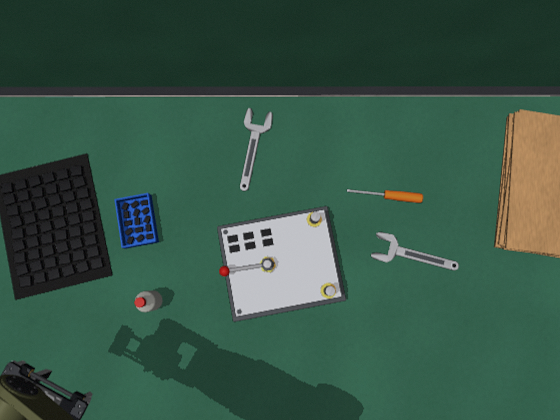

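View pics/scene0.png

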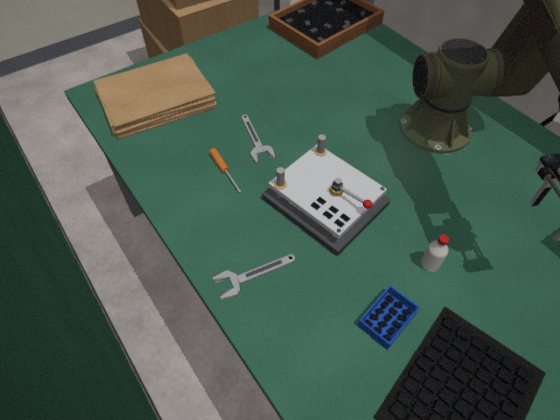

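Two things look like the spanner: one with its jaw at top-image (383,245), y ≈ -0.24 m, and one with its jaw at (259,117), y ≈ +0.09 m. The scene image shows the same two at (261,159) and (224,285). The first is farthest to the robot's right, so it is the one to take. I'll confirm it in a crop.

```bash
python3 -c "
import cv2
a=cv2.imread('pics/top0.png')[100:305,200:470]
cv2.imwrite('pics/crop0.png',cv2.resize(a,(783,594),interpolation=cv2.INTER_CUBIC))"
```

```text
(no output)
```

View pics/crop0.png

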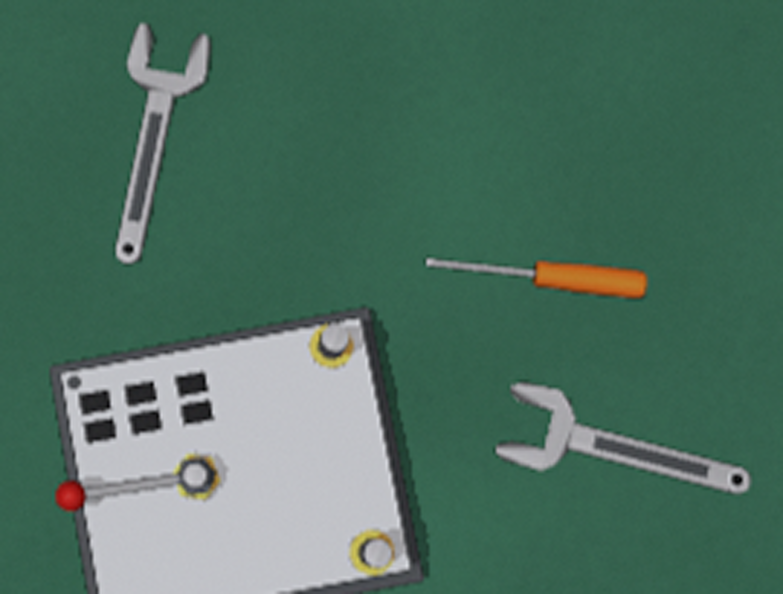

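The crop confirms it: the right-hand spanner has its jaw at crop (535,428) and its handle end at (738,480), and the other spanner lies well to the left. Moving there now.

>>> {"method": "move_arm", "body": {"rows": [[[-0.625,-0.563,-0.057],[0,0,1.38],100],[[-0.625,-0.563,-0.057],[0,0,1.38],100],[[-0.625,-0.563,-0.057],[0,0,1.38],100],[[-0.625,-0.563,-0.057],[0,0,1.38],100],[[-0.625,-0.563,-0.057],[0,0,1.38],100],[[-0.625,-0.563,-0.057],[0,0,1.38],100],[[-0.625,-0.563,-0.057],[0,0,1.38],100],[[-0.625,-0.563,-0.057],[0,0,1.38],100]]}}

```text
time: 2.0
tool_pos: [0.3925, 0.1168, 0.2112]
tool_rot: [3.141, -0.0, 1.468]
contact_force: [1.1, 0.3, 0.7]
gripper_width: 1.002
grip_force: 0.0
```

```bash
cat >> h.py <<'E'
def to(pos,yaw,s=None):
    "tool shift/turn to reach world pos with tool x at yaw (deg), pointing down"
    s=s or sensors.sense();R=Ro.from_euler('xyz',s["tool_rot"])
    T=Ro.from_euler('xyz',[np.pi,0,np.radians(yaw)])
    print("tcp",np.round(s["tool_pos"],4),"yaw",np.degrees(s["tool_rot"]).round(2),"t",round(s["time"],2),"-> shift",R.inv().apply(np.array(pos)-s["tool_pos"]).round(4),"turn",(R.inv()*T).as_rotvec().round(4))
E
python3 - <<'E'
from h import *
m=cams.camera_model("wrist");print(np.round(m["hand_eye"],3).tolist(),m["fovy"])
M,im=snap("wrist","w1.png")
for n,z in dict(tool_pillar=.108,setting_nut_mid=.0885,setting_nut_edge=.0885,jam_nut_mid=.104,jam_knob=.117).items():
    for r in models.place_of(n,"wrist")[:2]: print(n,round(r["p"],2),np.round(r["xy"],1),ray(M,r["xy"],z).round(4))
to([.552,-.293,.22],75)
E
```

```text
[[-0.0, -0.958, -0.288, 0.084], [1.0, -0.0, 0.0, 0.001], [-0.0, -0.288, 0.958, -0.201], [0.0, 0.0, 0.0, 1.0]] 59.596297903758945
tool_pillar 0.8 [353.4 396.5] [ 0.4519 -0.089   0.108 ]
setting_nut_mid 0.88 [405.8 243. ] [0.5118 0.0646 0.0885]
setting_nut_edge 0.93 [390.3 246.8] [0.4972 0.0622 0.0885]
setting_nut_edge 0.45 [382.9 217.8] [0.4908 0.0917 0.0885]
jam_nut_mid 0.65 [417.7 252.3] [0.5172 0.0609 0.104 ]
jam_knob 0.73 [403.6 141.9] [0.5005 0.1625 0.117 ]
tcp [0.3919 0.1196 0.2106] yaw [-1.7999e+02 -1.0000e-02  8.4570e+01] t 2.3 -> shift [-0.3956  0.1984 -0.0095] turn [-2.00e-04 -1.00e-04  1.67e-01]
```

>>> {"method": "move_arm", "body": {"rows": [[[-0.396,0.198,-0.01],[0,0,0.167],100],[[-0.396,0.198,-0.01],[0,0,0.167],100],[[-0.396,0.198,-0.01],[0,0,0.167],100],[[-0.396,0.198,-0.01],[0,0,0.167],100],[[-0.396,0.198,-0.01],[0,0,0.167],60],[[-0.396,0.198,-0.01],[0,0,0.167],60],[[-0.396,0.198,0.02],[0,0,0.167],60],[[-0.396,0.198,0.05],[0,0,0.167],60]]}}

```text
time: 3.1
tool_pos: [0.5354, -0.2494, 0.1866]
tool_rot: [3.139, 0.001, 1.31]
contact_force: [1.2, -0.1, -0.6]
gripper_width: 0.696
grip_force: 0.0
```

```bash
python3 - <<'E'
from h import *
M,im=snap("wrist","w2.png")
P={}
for n in("spanner_jaw","spanner_grip","spanner_jaw","spanner_grip"):
    for r in models.place_of(n,"wrist")[:2]:
        p=ray(M,r["xy"],.005);P.setdefault(n,p);print(n,round(r["p"],2),np.round(r["xy"],1),p.round(4))
d=P["spanner_jaw"]-P["spanner_grip"];print(np.linalg.norm(d),np.degrees(np.arctan2(d[1],d[0])))
to(P["spanner_grip"]*[1,1,0]+[0,0,.003],75)
E
```

```text
spanner_grip 0.71 [301.8 234. ] [ 0.5519 -0.307   0.005 ]
spanner_grip 0.71 [301.8 234. ] [ 0.5519 -0.307   0.005 ]Traceback (most recent call last):
  File "<stdin>", line 7, in <module>
KeyError: 'spanner_jaw'
```

View pics/w2.png

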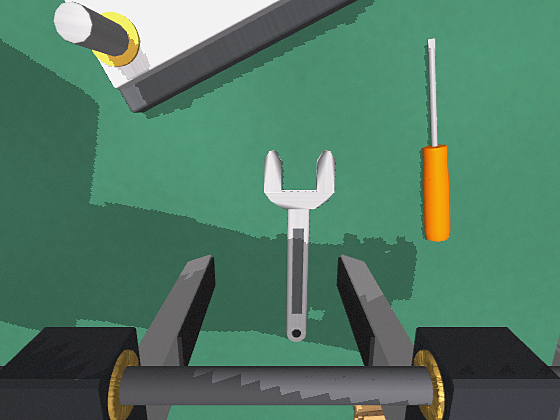

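View pics/w1.png

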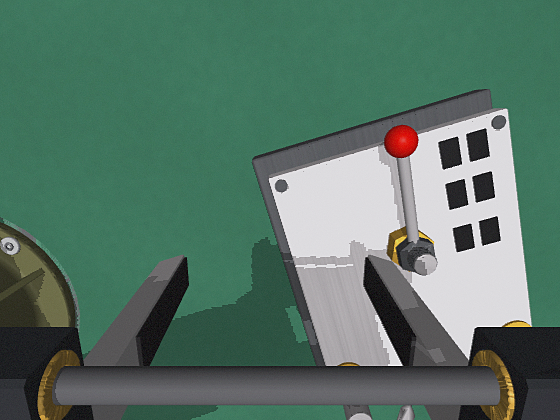

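w2 shows the spanner with its tips at (273,152) and (326,152), the jaw bottom at (300,192) and the handle-end hole at (297,333). w1 shows the nut at (410,250) with flats to the left and right, and the knob at (402,141).

```bash
python3 - <<'E'
from h import *
# w2 pose: state read before that snap; arm has since settled -> take new M and refind by corner detection on a new picture
M,im=snap("wrist","w3.png")
g=cv2.cvtColor(im,cv2.COLOR_RGB2HSV)
m=((g[:,:,1]<60)&(g[:,:,2]>110)).astype(np.uint8)
n,l,st,c=cv2.connectedComponentsWithStats(m)
for i in np.argsort(-st[1:,4])[:6]+1: print(st[i],c[i].round(1))
for n_ in("spanner_jaw","spanner_grip"):
    for r in models.place_of(n_,"wrist")[:2]: print(n_,round(r["p"],2),np.round(r["xy"],1),ray(M,r["xy"],.005).round(4))
i=[k for k in range(1,n) if st[k][4]>800 and 200<c[k][0]<400 and 100<c[k][1]<300]
for k in i:
    ys,xs=np.where(l==k)
    rows=range(ys.min(),ys.max()+1,8)
    for y in rows:
        x=xs[ys==y]
        print(y,x.min(),x.max(),ray(M,((x.min()+x.max())/2,y),.01).round(4)[:2])
to([.5519,-.307,.003],75)
E
```

```text
[  57    0  241  113 9345] [159.8  30.4]
[ 266  152   72  192 4144] [300.6 223.6]
[ 236  379  176   26 2602] [343.8 389.7]
[332 255  44  48 984] [352.  278.9]
[431  40  10 109 691] [435.6  92.9]
[538 380  22  25 477] [549.3 392.9]
spanner_jaw 0.29 [100.3  33.8] [ 0.4138 -0.0601  0.005 ]
spanner_grip 0.62 [302.3 238.3] [ 0.5492 -0.309   0.005 ]
152 273 331 [ 0.5712 -0.2163]
160 267 336 [ 0.5688 -0.224 ]
168 267 337 [ 0.5673 -0.2322]
176 267 336 [ 0.5648 -0.2401]
184 267 336 [ 0.5628 -0.2483]
192 266 336 [ 0.5603 -0.2565]
200 271 331 [ 0.5582 -0.2649]
208 282 321 [ 0.5566 -0.2736]
216 290 311 [ 0.5535 -0.2819]
224 290 311 [ 0.5513 -0.2907]
232 290 311 [ 0.5491 -0.2995]
240 290 310 [ 0.5464 -0.3084]
248 290 310 [ 0.5441 -0.3175]
256 290 310 [ 0.5418 -0.3267]
264 290 309 [ 0.539  -0.3359]
272 290 309 [ 0.5366 -0.3453]
280 290 309 [ 0.5342 -0.355 ]
288 290 309 [ 0.5318 -0.3647]
296 289 309 [ 0.5288 -0.3744]
304 289 308 [ 0.5258 -0.3843]
312 289 308 [ 0.5233 -0.3944]
320 289 308 [ 0.5207 -0.4047]
328 289 308 [ 0.5181 -0.4152]
336 289 308 [ 0.5155 -0.4258]
255 332 336 [ 0.5785 -0.3353]
263 335 355 [ 0.5882 -0.3478]
271 338 360 [ 0.5906 -0.3585]
279 341 364 [ 0.5924 -0.3692]
287 345 368 [ 0.5948 -0.3802]
295 349 372 [ 0.5972 -0.3914]
tcp [ 0.5339 -0.2472  0.1869] yaw [1.799e+02 2.000e-02 7.501e+01] t 3.5 -> shift [-0.053   0.0325  0.1839] turn [0.0018 0.0004 0.0001]
```

>>> {"method": "move_arm", "body": {"rows": [[[-0.053,0.0285,0.045],[0.0018,0,0],60],[[-0.053,0.0285,0.09],[0.0018,0,0],60],[[-0.053,0.0285,0.135],[0.0018,0,0],60],[[-0.053,0.0285,0.165],[0.0018,0,0],60],[[-0.053,0.0285,0.18],[0.0018,0,0],60],[[-0.053,0.0285,0.184],[0.0018,0,0],60],[[-0.053,0.0285,0.184],[0.0018,0,0],60],[[-0.053,0.0285,0.184],[0.0018,0,0],5]]}}

```text
time: 4.3
tool_pos: [0.5482, -0.3077, 0.0041]
tool_rot: [3.14, 0.001, 1.307]
contact_force: [0.5, -0.5, 0.6]
gripper_width: 0.548
grip_force: 0.0
```

>>> {"method": "move_arm", "body": {"rows": [[[0,0,0],[0,0,0],0],[[0,0,0],[0,0,0],0],[[0,0,0],[0,0,0],0],[[0,0,0],[0,0,0],0],[[0,0,0],[0,0,0],0],[[0,0,0],[0,0,0],0]]}}

```text
time: 4.9
tool_pos: [0.547, -0.3073, 0.0016]
tool_rot: [-3.14, 0.0, 1.307]
contact_force: [-0.9, 1.0, -0.7]
gripper_width: 0.039
grip_force: 0.0
```

```bash
python3 - <<'E'
from h import *
s=sensors.sense();print(s["gripper_width"],s["grip_force"],s["contact_force"],s["tool_pos"])
M,im=snap("wrist","w4.png")
E
```

```text
0.038922895857995306 0.0 [-0.87198     1.00759943 -0.70834777] [ 0.54700844 -0.30730431  0.00159605]
```

View pics/w4.png

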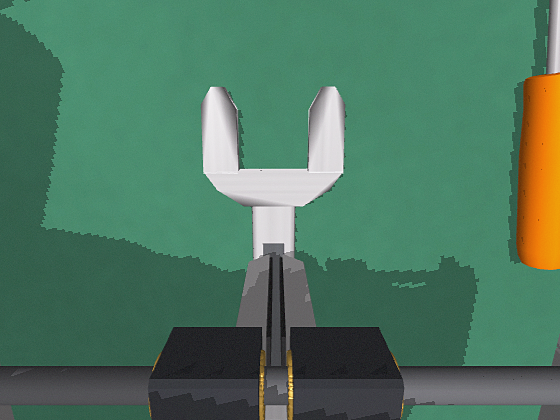

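w4 shows the fingers shut at (276,257) over the handle rather than around it, so the tips are still above the spanner. I'll open and feel downwards.

>>> {"method": "move_arm", "body": {"rows": [[[0,0,0],[0,0,0],60],[[0,0,0],[0,0,0],60],[[0,0,0],[0,0,0],60],[[0,0,0],[0,0,0],60],[[0,0,0],[0,0,0],60],[[0,0,0.001],[0,0,0],60],[[0,0,0.002],[0,0,0],60],[[0,0,0.003],[0,0,0],60]]}}

```text
time: 5.75
tool_pos: [0.547, -0.3073, -0.0015]
tool_rot: [-3.14, 0.0, 1.307]
contact_force: [0.0, -1.0, 0.5]
gripper_width: 0.597
grip_force: 0.0
```

```bash
python3 - <<'E'
from h import *
s=sensors.sense();print(s["gripper_width"],s["grip_force"],s["contact_force"],s["tool_pos"])
for c in("top","scene"):
    M,im=snap(c,c+"5.png")
    p=proj(M,s["tool_pos"]).round().astype(int);print(c,p)
a=cv2.imread('pics/scene5.png');p=(p[0],p[1])
a=a[max(p[1]-60,0):p[1]+60,p[0]-70:p[0]+70]
cv2.imwrite('pics/c5.png',cv2.resize(a,(700,600)))
E
```

```text
0.5966855184656854 0.0 [ 0.01508523 -0.9804932   0.53897684] [ 0.5470158  -0.30729362 -0.00149487]
top [408 252]
scene [255 142]
```

View pics/c5.png

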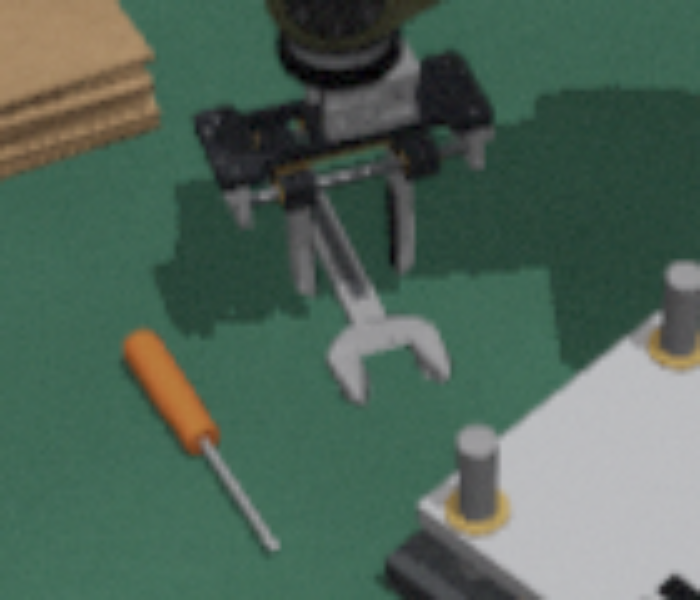

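The crop shows the fingertips at (305,290) and (402,270), about 10 mm above where the reported TCP projects. So the reported height reads low. I'll keep feeling down.

>>> {"method": "move_arm", "body": {"rows": [[[0,0,0.0015],[0,0,0],60],[[0,0,0.003],[0,0,0],60],[[0,0,0.004],[0,0,0],60],[[0,0,0.005],[0,0,0],60],[[0,0,0.006],[0,0,0],60],[[0,0,0.006],[0,0,0],60]]}}

```text
time: 6.45
tool_pos: [0.5469, -0.3073, -0.0075]
tool_rot: [-3.14, -0.0, 1.307]
contact_force: [-0.6, 0.1, 0.5]
gripper_width: 0.6
grip_force: 0.0
```

>>> {"method": "move_arm", "body": {"rows": [[[0,0,0.001],[0,0,0],60],[[0,0,0.002],[0,0,0],60],[[0,0,0.003],[0,0,0],60],[[0,0,0.003],[0,0,0],60]]}}

```text
time: 6.85
tool_pos: [0.5469, -0.3072, -0.0105]
tool_rot: [-3.14, -0.0, 1.307]
contact_force: [-0.5, 0.2, 0.0]
gripper_width: 0.596
grip_force: 0.0
```

>>> {"method": "move_arm", "body": {"rows": [[[0,0,0],[0,0,0],0],[[0,0,0],[0,0,0],0],[[0,0,0],[0,0,0],0],[[0,0,0],[0,0,0],0],[[0,0,0],[0,0,0],0]]}}

```text
time: 7.35
tool_pos: [0.547, -0.3073, -0.0104]
tool_rot: [-3.14, 0.0, 1.307]
contact_force: [0.4, -0.2, 0.3]
gripper_width: 0.211
grip_force: 0.0
```

>>> {"method": "move_arm", "body": {"rows": [[[0,0,0],[0,0,0],0],[[0,0,0],[0,0,0],0]]}}

```text
time: 7.55
tool_pos: [0.547, -0.3073, -0.0104]
tool_rot: [-3.14, 0.0, 1.307]
contact_force: [0.0, -1.3, -0.3]
gripper_width: 0.046
grip_force: 0.0
```

```bash
python3 - <<'E'
from h import *
s=sensors.sense();print(s["gripper_width"],s["grip_force"],s["contact_force"],s["tool_pos"],s["joint_pos"])
M,im=snap("scene","scene6.png")
p=proj(M,s["tool_pos"]).round().astype(int)
a=im[p[1]-48:p[1]+42,p[0]-60:p[0]+60,::-1]
M,im=snap("wrist","w6.png")
b=cv2.resize(im[100:320,150:443,::-1],(800,600))
cv2.imwrite('pics/c6.png',np.hstack([cv2.resize(a,(400,300)),cv2.resize(b,(400,300))]))
E
```

```text
0.04610111627526787 0.0 [ 0.01315403 -1.29371821 -0.28124978] [ 0.5470031  -0.30730701 -0.01038321] [-5.69971457e-01  6.80299830e-01  1.44089710e+00 -6.39442167e-04
  1.02209129e+00 -3.05623545e-01]
```

View pics/c6.png

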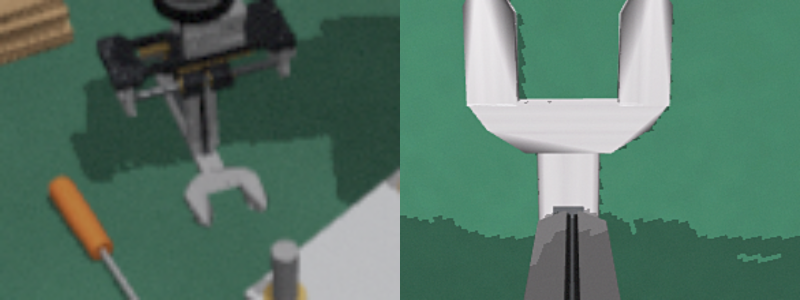

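c6 still shows the shut fingers over the handle, with the tips at right-crop (570,210). I'll feel down with the fingers shut to find the handle's top.

>>> {"method": "move_arm", "body": {"rows": [[[0,0,0.001],[0,0,0],0],[[0,0,0.002],[0,0,0],0],[[0,0,0.003],[0,0,0],0],[[0,0,0.004],[0,0,0],0]]}}

```text
time: 8.05
tool_pos: [0.5472, -0.3075, -0.0118]
tool_rot: [-3.14, 0.0, 1.307]
contact_force: [-16.1, 9.7, 37.0]
gripper_width: 0.007
grip_force: 18.6
```

>>> {"method": "move_arm", "body": {"rows": [[[0,0,-0.004],[0,0,0],60],[[0,0,-0.004],[0,0,0],60],[[0,0,-0.004],[0,0,0],60],[[0,0,-0.004],[0,0,0],60],[[0,0,0],[0,0,0],60],[[0,0,0.0015],[0,0,0],60],[[0,0,0.003],[0,0,0],60]]}}

```text
time: 8.75
tool_pos: [0.5468, -0.3072, -0.0179]
tool_rot: [-3.139, -0.0, 1.307]
contact_force: [-0.7, 0.3, -0.5]
gripper_width: 0.562
grip_force: 0.0
```

>>> {"method": "move_arm", "body": {"rows": [[[0,0,0.001],[0,0,0],0],[[0,0,0.001],[0,0,0],0],[[0,0,0.001],[0,0,0],0],[[0,0,0.001],[0,0,0],0],[[0,0,0.001],[0,0,0],0],[[0,0,0.001],[0,0,0],0],[[0,0,0.001],[0,0,0],0]]}}

```text
time: 9.45
tool_pos: [0.5468, -0.3073, -0.0183]
tool_rot: [-3.139, -0.0, 1.307]
contact_force: [-4.0, 1.0, 2.7]
gripper_width: 0.251
grip_force: 30.0
```

Gripped at 23.6 mm, so the true height is the reported one plus about 21 mm. Now I'll lift and carry the spanner to a staging pose behind the nut.

>>> {"method": "move_arm", "body": {"rows": [[[0,0,-0.04],[0,0,0],0],[[0,0,-0.085],[0,0,0],0],[[0,0,-0.13],[0,0,0],0],[[0.03,-0.016,-0.17],[0,0,-0.03],0],[[0.075,-0.04,-0.17],[0,0,-0.06],0],[[0.12,-0.064,-0.17],[0,0,-0.087],0],[[0.165,-0.088,-0.17],[0,0,-0.087],0],[[0.2,-0.107,-0.17],[0,0,-0.087],0]]}}

```text
time: 10.25
tool_pos: [0.4951, -0.0843, 0.1513]
tool_rot: [-3.139, -0.0, 1.394]
contact_force: [1.5, 0.2, -5.8]
gripper_width: 0.251
grip_force: 30.0
```

>>> {"method": "move_arm", "body": {"rows": [[[0.01,-0.005,0],[0,0,0],0],[[0.02,-0.01,0],[0,0,0],0],[[0.02,-0.01,0],[0,0,0],0],[[0.02,-0.01,0],[0,0,0],0]]}}

```text
time: 10.65
tool_pos: [0.4901, -0.0657, 0.1517]
tool_rot: [-3.14, 0.0, 1.393]
contact_force: [-0.2, -0.4, -4.9]
gripper_width: 0.248
grip_force: 30.0
```

```bash
cat >> h.py <<'E'
B=0.0215  # true z = measured z + B
E
python3 - <<'E'
from h import *
s=sensors.sense();print({k:np.round(s[k],3) for k in("tool_pos","tool_rot","gripper_width","grip_force","contact_force","time")})
M,im=snap("wrist","w7.png")
for n,z in dict(tool_pillar=.108,setting_nut_mid=.0885,setting_nut_edge=.0885,jam_nut_mid=.104,jam_knob=.117).items():
    for r in models.place_of(n,"wrist")[:2]: print(n,round(r["p"],2),np.round(r["xy"],1),ray(M,r["xy"],z-B).round(4))
for n in("spanner_jaw","spanner_grip"):
    for r in models.place_of(n,"wrist")[:2]: print(n,round(r["p"],2),np.round(r["xy"],1),ray(M,r["xy"],s["tool_pos"][2]+.002).round(4))
for c,P in(("top",0),("scene",0)):
    M=mdl(c);cams.camera(c)
    for r in models.place_of("spanner_jaw",c)[:2]: print(c,np.round(r["xy"],1),ray(M,r["xy"],s["tool_pos"][2]+B).round(3))
E
```

```text
{'tool_pos': array([ 0.49 , -0.066,  0.152]), 'tool_rot': array([-3.14 ,  0.   ,  1.393]), 'gripper_width': np.float64(0.248), 'grip_force': np.float64(29.993), 'contact_force': array([-0.176, -0.4  , -4.87 ]), 'time': np.float64(10.65)}
setting_nut_mid 0.87 [278.2  34.4] [0.5163 0.0641 0.067 ]
setting_nut_edge 0.77 [251.   37.7] [0.497  0.0654 0.067 ]
jam_nut_mid 0.67 [278.8  32.7] [0.5164 0.0625 0.0825]
spanner_grip 0.61 [275.7 271.6] [ 0.4895 -0.0759  0.1537]
top [286.9 267.5] [0.502 0.014 0.173]
top [258.7 115.3] [0.865 0.081 0.173]
scene [328.  157.4] [0.512 0.01  0.173]
scene [229.2 170.1] [ 0.757 -0.108  0.173]
```

View pics/w7.png

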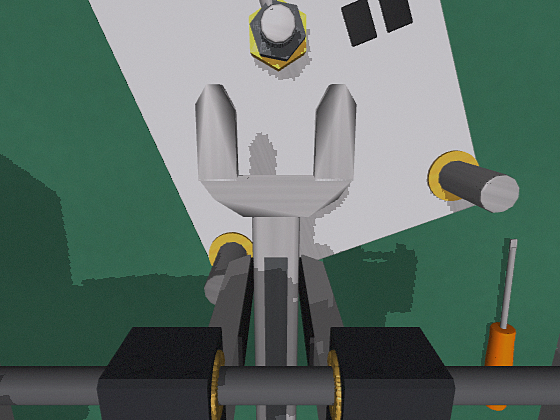

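w7 shows the held spanner with tips at (210,85) and (338,85) and the jaw bottom at (277,177). The nut is ahead at (279,40) with a vertex toward the jaw at (279,69), and the near pillar's top is at (215,288). The head is 161 px wide, which puts it about 24 mm behind the TCP, so the tips end short of the TCP and the camera needs no height offset. I'll fit the nut and jaw from this picture.

```bash
sed -i 's/^B=.*/B=0.0/' h.py; cat > fit.py <<'E'
from h import *
from scipy.optimize import minimize
im=cv2.imread('pics/w7.png')[:,:,::-1].copy()
s=sensors.sense();M=mdl("wrist",s)
g=cv2.cvtColor(im,cv2.COLOR_RGB2HSV)
brass=((g[:,:,0]>15)&(g[:,:,0]<35)&(g[:,:,1]>120)).astype(np.uint8)
brass[100:]=0;brass[:,:230]=0;brass[:,330:]=0
ys,xs=np.where(brass);print("brass",brass.sum(),xs.min(),xs.max(),ys.max(),"lowest x",xs[ys==ys.max()])
def hexp(c,yaw,af,z):
    a=yaw+np.radians(60*np.arange(6));r=af/np.sqrt(3)
    return [proj(M,[c[0]+r*np.cos(t),c[1]+r*np.sin(t),z]) for t in a]
def mask(pts):
    m=np.zeros((420,560),np.uint8);h=cv2.convexHull(np.array(pts,np.float32))
    cv2.fillConvexPoly(m,np.round(h*16).astype(np.int32),1,shift=4);return m
def cost(p,full=False):
    c=p[:2]/1000;y=np.radians(p[2])
    m=mask(hexp(c,y,.036,.0795)+hexp(c,y,.036,.0975))
    # compare below row 45 only, where the brass is not hidden by the jam nut
    j=mask(hexp(c,np.radians(p[3]),.030,.0985)+hexp(c,np.radians(p[3]),.030,.1105))
    k=(m>0)&(j==0)
    return ((k!=(brass>0))[25:100,230:330]).sum()
best=None
for x in range(508,523,2):
  for y in range(54,74,2):
    for w in(74,78,82,86):
      for jw in (70,90):
        v=cost(np.array([x,y,w,jw]))
        if best is None or v<best[0]:best=(v,[x,y,w,jw])
print(best)
r=minimize(cost,best[1],method="Nelder-Mead",options=dict(initial_simplex=[np.array(best[1])+d for d in([0,0,0,0],[3,0,0,0],[0,3,0,0],[0,0,4,0],[0,0,0,12])]))
print(r.fun,r.x.round(2)); 
for w in range(68,94,3): print(w,cost(np.array([r.x[0],r.x[1],w,r.x[3]])),end=' ')
R=Ro.from_euler('xyz',s["tool_rot"])
zs=s["tool_pos"][2]+.0283
tip=ray(M,(274,85),zs);bot=ray(M,(277,177),zs)
for n,p in(("tip",tip),("bot",bot)): print(n,p.round(4),R.inv().apply(p-s["tool_pos"]).round(4))
print("pillar top",ray(M,(215,288),.14).round(4),"stud top",ray(M,(279,22),.128).round(4))
E
python3 fit.py
```

```text
brass 653 249 305 70 lowest x [277 278 279]
(np.int64(295), [514, 62, 82, 90])
107.0 [514.76  60.98  81.45  98.27]
68 230 71 203 74 172 77 137 80 117 83 120 86 152 89 184 92 222 tip [0.5068 0.0262 0.1801] [ 0.0927  0.0005 -0.0283]
bot [ 0.5008 -0.0147  0.1801] [ 0.0514  0.0019 -0.0283]
pillar top [ 0.4477 -0.0862  0.14  ] stud top [0.5155 0.0607 0.128 ]
```

>>> {"method": "move_arm", "body": {"rows": [[[0.0043,0.0044,0],[0,0,-0.028],0],[[0.0043,0.0044,0.03],[0,0,-0.028],0],[[0.0043,0.0044,0.06],[0,0,-0.028],0],[[0.0043,0.0044,0.08],[0,0,-0.028],0],[[0.0043,0.0044,0.085],[0,0,-0.028],0],[[0.0043,0.0044,0.087],[0,0,-0.028],0],[[0.0043,0.0044,0.089],[0,0,-0.028],0],[[0.0043,0.0044,0.089],[0,0,-0.028],0]]}}

```text
time: 12.05
tool_pos: [0.4953, -0.0615, 0.0636]
tool_rot: [-3.141, -0.0, 1.422]
contact_force: [0.1, -0.1, -4.6]
gripper_width: 0.252
grip_force: 30.0
```

>>> {"method": "move_arm", "body": {"rows": [[[0,0,0.001],[0,0,0],0],[[0,0,0.002],[0,0,0],0],[[0,0,0.003],[0,0,0],0],[[0,0,0.003],[0,0,0],0]]}}

```text
time: 12.45
tool_pos: [0.4948, -0.0614, 0.0598]
tool_rot: [-3.14, -0.0, 1.422]
contact_force: [-0.1, 0.4, -5.8]
gripper_width: 0.25
grip_force: 30.0
```

>>> {"method": "move_arm", "body": {"rows": [[[0,0,0.0005],[0,0,0],0],[[0,0,0.001],[0,0,0],0],[[0,0,0.0015],[0,0,0],0],[[0,0,0.0015],[0,0,0],0]]}}

```text
time: 12.85
tool_pos: [0.4948, -0.0614, 0.0596]
tool_rot: [-3.14, -0.0, 1.422]
contact_force: [-8.6, 1.4, 13.7]
gripper_width: 0.248
grip_force: 30.0
```

```bash
python3 - <<'E'
from h import *
s=sensors.sense();print(s["contact_force"].round(2),s["tool_pos"].round(4),s["ft_torque"].round(2))
M,im=snap("wrist","w8.png")
for n in("spanner_jaw","setting_nut_mid","setting_nut_edge"):
    for r in models.place_of(n,"wrist")[:1]: print(n,round(r["p"],2),np.round(r["xy"],1),ray(M,r["xy"],.0885 if 'nut' in n else .083).round(4))
to([.5148-.073*.1495-.001,.061-.073*.9888,.0588],81.4)
E
```

```text
[-8.57  1.43 13.67] [ 0.4948 -0.0614  0.0596] [ 0.22  1.88 -0.04]
setting_nut_mid 0.75 [277.6   7.3] [0.5152 0.0601 0.0885]
setting_nut_edge 0.9 [235.9   9.3] [0.4978 0.062  0.0885]
tcp [ 0.4949 -0.0615  0.0596] yaw [-1.7992e+02 -1.0000e-02  8.1470e+01] t 13.05 -> shift [0.0509 0.0005 0.0008] turn [-0.0014 -0.0001  0.0012]
```

View pics/w8.png

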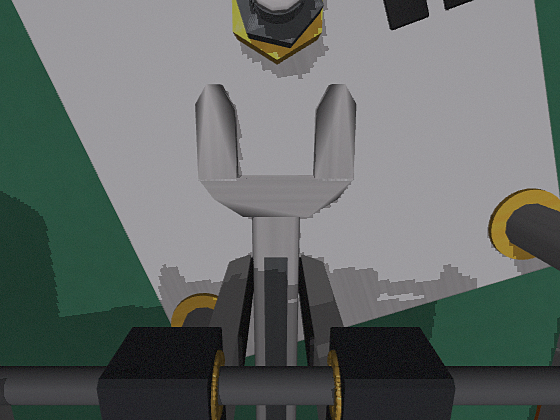

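w8 shows the nut's vertex at (279,62), in line with the jaw centre at (277,130), and the spanner is on the plate. Now I'll slide it on.

>>> {"method": "move_arm", "body": {"rows": [[[0.005,0,-0.001],[0,0,0],0],[[0.012,0,-0.001],[0,0,0],0],[[0.018,0,-0.001],[0,0,0],0],[[0.024,0,-0.001],[0,0,0],0],[[0.028,0,-0.001],[0,0,0],0],[[0.032,0,-0.001],[0,0,0],0],[[0.032,0,-0.001],[0,0,0],0]]}}

```text
time: 13.75
tool_pos: [0.5, -0.0292, 0.0596]
tool_rot: [-3.141, -0.001, 1.422]
contact_force: [0.4, 0.1, 3.8]
gripper_width: 0.25
grip_force: 30.0
```

>>> {"method": "move_arm", "body": {"rows": [[[0.004,0,0],[0,0,0],0],[[0.008,0,0],[0,0,0],0],[[0.012,0,0],[0,0,0],0],[[0.015,0,0],[0,0,0],0],[[0.018,0,0],[0,0,0],0],[[0.018,0,0],[0,0,0],0]]}}

```text
time: 14.35
tool_pos: [0.5025, -0.0119, 0.0596]
tool_rot: [-3.141, -0.0, 1.422]
contact_force: [-1.2, -3.8, 5.4]
gripper_width: 0.251
grip_force: 30.0
```

```bash
python3 - <<'E'
from h import *
s=sensors.sense();print(s["contact_force"].round(2),s["tool_pos"].round(4),s["ft_torque"].round(2))
for c in("top","scene"):
    cams.camera(c);M=mdl(c)
    for n,z in dict(setting_nut_edge=.0885,setting_nut_mid=.0885,spanner_jaw=.083,jam_knob=.117).items():
        for r in models.place_of(n,c)[:2]: print(c,n,round(r["p"],2),np.round(r["xy"],1),ray(M,r["xy"],z).round(4))
E
```

```text
[-1.15 -3.77  5.4 ] [ 0.5025 -0.0119  0.0596] [-0.67  0.24  0.03]
top setting_nut_edge 0.68 [265.5 272. ] [0.4929 0.066  0.0885]
top setting_nut_mid 0.73 [266.7 261.9] [0.5177 0.0632 0.0885]
top spanner_jaw 0.66 [260.  120.9] [0.8795 0.0824 0.083 ]
top spanner_jaw 0.6 [265.5 262.2] [0.5171 0.0664 0.083 ]
top jam_knob 0.67 [223.4 274.4] [0.4865 0.1665 0.117 ]
scene setting_nut_edge 0.6 [343.6 182. ] [0.4796 0.0539 0.0885]
scene setting_nut_edge 0.4 [367.3 205.4] [0.4817 0.1563 0.0885]
scene setting_nut_mid 0.86 [333.8 187.2] [0.5151 0.0522 0.0885]
scene spanner_jaw 0.75 [225.4 285.6] [0.9267 0.1324 0.083 ]
scene spanner_jaw 0.63 [337.7 188.6] [0.506  0.0596 0.083 ]
scene jam_knob 0.48 [368.1 206.4] [0.5007 0.1731 0.117 ]
```

>>> {"method": "move_arm", "body": {"rows": [[[0.0007,0,0],[0,0,0],0],[[0.0014,0,0],[0,0,0],0],[[0.002,0,0],[0,0,0],0],[[0.002,0,0],[0,0,0],0]]}}

```text
time: 15.25
tool_pos: [0.5027, -0.0104, 0.0596]
tool_rot: [-3.14, 0.0, 1.422]
contact_force: [-0.8, -6.0, 5.2]
gripper_width: 0.251
grip_force: 30.0
```

>>> {"method": "move_arm", "body": {"rows": [[[-0.001,0,0],[0,0,0],0],[[-0.001,0,0],[0,0,0],50],[[-0.001,0,0],[0,0,0],50],[[-0.001,0,0],[0,0,0],50],[[-0.001,0,0],[0,0,0],50],[[-0.001,0,-0.03],[0,0,0],50],[[-0.001,0,-0.07],[0,0,0],50],[[-0.001,0,-0.11],[0,0,0],0]]}}

```text
time: 16.05
tool_pos: [0.5021, -0.011, 0.1705]
tool_rot: [-3.139, -0.0, 1.422]
contact_force: [0.6, 0.1, 0.0]
gripper_width: 0.447
grip_force: 0.0
```

```bash
python3 - <<'E'
from h import *
s=sensors.sense();print(s["contact_force"].round(2),s["tool_pos"].round(4),s["ft_torque"].round(2),s["gripper_width"])
M,im=snap("wrist","w9.png")
for n,z in dict(setting_nut_edge=.0885,setting_nut_mid=.0885,jam_nut_mid=.104,spanner_jaw=.083,spanner_grip=.083,jam_knob=.117).items():
    for r in models.place_of(n,"wrist")[:2]: print(n,round(r["p"],2),np.round(r["xy"],1),ray(M,r["xy"],z).round(4))
g=cv2.cvtColor(im,cv2.COLOR_RGB2HSV)
red=((g[:,:,0]<8)|(g[:,:,0]>172))&(g[:,:,1]>150)&(g[:,:,2]>80)
ys,xs=np.where(red)
if len(xs)>50: print("red",len(xs),xs.mean(),ys.mean(),ray(M,(xs.mean(),ys.mean()),.117).round(4))
E
```

```text
[0.59 0.12 0.02] [ 0.5021 -0.011   0.1705] [-0.04  0.08 -0.02] 0.44739204091596324
setting_nut_edge 0.73 [277.3 122.6] [0.5151 0.0598 0.0885]
setting_nut_edge 0.56 [252.5 124.4] [0.4965 0.0613 0.0885]
setting_nut_mid 0.84 [275.  120.5] [0.5136 0.0616 0.0885]
setting_nut_mid 0.71 [277.6 212.9] [ 0.5049 -0.0097  0.0885]
spanner_jaw 0.66 [226.5 320.5] [ 0.4446 -0.1039  0.083 ]
spanner_grip 0.96 [278.6 209.5] [ 0.506  -0.0086  0.083 ]
spanner_grip 0.45 [276.9 117.1] [0.5153 0.0637 0.083 ]
```

>>> {"method": "move_arm", "body": {"rows": [[[0.03,0,0],[0,0,-0.1],45],[[0.07,-0.011,0],[0,0,-0.2],45],[[0.11,-0.018,0],[0,0,-0.325],45],[[0.147,-0.023,0],[0,0,-0.325],45],[[0.147,-0.023,0],[0,0,-0.325],45],[[0.147,-0.023,0],[0,0,-0.325],45]]}}

```text
time: 17.0
tool_pos: [0.5011, 0.138, 0.1683]
tool_rot: [-3.138, -0.001, 1.748]
contact_force: [-0.8, -0.7, -0.1]
gripper_width: 0.45
grip_force: 0.0
```

```bash
cat > knob.py <<'E'
from h import *
def knob():
    s=sensors.sense();M,im=snap("wrist","wk%d.png"%(100*s["time"]))
    g=cv2.cvtColor(im,cv2.COLOR_RGB2HSV)
    red=(((g[:,:,0]<8)|(g[:,:,0]>172))&(g[:,:,1]>150)&(g[:,:,2]>80)).astype(np.uint8)
    n,l,st,c=cv2.connectedComponentsWithStats(red)
    i=1+np.argmax(st[1:,4]);x,y,w,h,a=st[i]
    k=ray(M,(x+w/2,y+h/2),.117);d=k-[.515,.061,.117]
    print("t",s["time"],"tcp",s["tool_pos"].round(4),np.degrees(s["tool_rot"][2]).round(1),"knob",k.round(4),st[i],"r",np.hypot(d[0],d[1]).round(4),"ang",np.degrees(np.arctan2(d[1],d[0])).round(2))
    return M,im
if __name__=="__main__":
    M,im=knob()
    for n,z in dict(jam_knob=.117,setting_nut_edge=.0885,setting_nut_mid=.0885,jam_nut_mid=.104).items():
        for r in models.place_of(n,"wrist")[:1]: print(n,round(r["p"],2),np.round(r["xy"],1),ray(M,r["xy"],z).round(4))
E
python3 knob.py
```

```text
t 17.0 tcp [0.5011 0.138  0.1683] 100.2 knob [0.4984 0.1631 0.117 ] [ 259  174   36   37 1026] r 0.1034 ang 99.22
jam_knob 0.78 [281.1 193.2] [0.5014 0.1631 0.117 ]
setting_nut_edge 0.58 [257.5 296.3] [0.4993 0.0643 0.0885]
setting_nut_mid 0.82 [272.2 304.6] [0.513  0.0587 0.0885]
jam_nut_mid 0.85 [273.3 313.8] [0.514  0.0594 0.104 ]
```

>>> {"method": "move_arm", "body": {"rows": [[[0,0.0013,0.03],[0,0,0],45],[[0,0.0013,0.06],[0,0,0],45],[[0,0.0013,0.083],[0,0,0],45],[[0,0.0013,0.091],[0,0,0],30],[[0,0.0013,0.091],[0,0,0],18],[[0,0.0013,0.091],[0,0,0],18],[[0,0.0013,0.091],[0,0,0],18],[[0,0.0013,0.091],[0,0,0],18]]}}

```text
time: 18.05
tool_pos: [0.5032, 0.1381, 0.0793]
tool_rot: [-3.141, -0.001, 1.747]
contact_force: [-0.7, 0.3, -0.6]
gripper_width: 0.183
grip_force: 0.0
```

>>> {"method": "move_arm", "body": {"rows": [[[-0.0003,0.0047,0],[0,0,0.08],18],[[-0.0008,0.0097,0],[0,0,0.15],18],[[-0.0018,0.0147,0],[0,0,0.21],18],[[-0.0029,0.0192,0],[0,0,0.274],18]]}}

```text
time: 18.45
tool_pos: [0.5226, 0.1386, 0.0789]
tool_rot: [-3.141, -0.0, 1.47]
contact_force: [0.4, -0.7, 0.9]
gripper_width: 0.184
grip_force: 0.3
```

>>> {"method": "move_arm", "body": {"rows": [[[-0.0001,0.0031,0],[0,0,0.04],18],[[-0.0003,0.0062,0],[0,0,0.08],18],[[-0.0006,0.0093,0],[0,0,0.12],18]]}}

```text
time: 18.75
tool_pos: [0.5315, 0.1371, 0.0789]
tool_rot: [-3.14, -0.0, 1.351]
contact_force: [-2.0, -0.2, 0.6]
gripper_width: 0.176
grip_force: 0.7
```

>>> {"method": "move_arm", "body": {"rows": [[[-0.0001,0.0031,0],[0,0,0.04],18],[[-0.0003,0.0062,0],[0,0,0.08],18],[[-0.0006,0.0093,0],[0,0,0.12],18]]}}

```text
time: 19.05
tool_pos: [0.5399, 0.1345, 0.0787]
tool_rot: [-3.139, 0.0, 1.231]
contact_force: [-4.1, 0.2, 1.4]
gripper_width: 0.179
grip_force: 2.3
```

>>> {"method": "move_arm", "body": {"rows": [[[0,0.0023,0],[0,0,0.03],18],[[-0.0001,0.0047,0],[0,0,0.06],18]]}}

```text
time: 19.25
tool_pos: [0.5445, 0.1328, 0.0786]
tool_rot: [-3.139, 0.0, 1.171]
contact_force: [-5.5, 0.6, 2.9]
gripper_width: 0.183
grip_force: 2.9
```

>>> {"method": "move_arm", "body": {"rows": [[[0,0.0023,0],[0,0,0.03],18],[[-0.0001,0.0047,0],[0,0,0.06],18]]}}

```text
time: 19.45
tool_pos: [0.5485, 0.131, 0.0784]
tool_rot: [-3.139, 0.001, 1.111]
contact_force: [-8.1, 2.4, 3.1]
gripper_width: 0.18
grip_force: 3.9
```

```bash
cat > q.py <<'E'
from knob import *
s=sensors.sense();p=s["tool_pos"]-[.515,.061,0];F=s["contact_force"];T=s["ft_torque"]
t=np.array([p[1],-p[0]])/np.hypot(p[0],p[1])
print("F",F.round(2),"T",T.round(2),"tangential",(F[:2]@t).round(2),"Nm",-(F[:2]@t*np.hypot(p[0],p[1])).round(3),"Tz",T[2])
M,im=knob()
for n,z in dict(setting_nut_edge=.0885,spanner_grip=.083,tool_pillar=.108).items():
    for r in models.place_of(n,"wrist")[:1]: print(n,round(r["p"],2),np.round(r["xy"],1),ray(M,r["xy"],z).round(4))
for c in("top","scene"):
    cams.camera(c);M=mdl(c)
    for n,z in dict(spanner_grip=.083,jam_knob=.117).items():
        for r in models.place_of(n,c)[:2]:
            k=ray(M,r["xy"],z); print(c,n,round(r["p"],2),k.round(4),np.degrees(np.arctan2(k[1]-.061,k[0]-.515)).round(1))
E
python3 q.py
```

```text
F [-8.07  2.42  3.12] T [0.19 1.54 0.09] tangential -8.32 Nm 0.646 Tz 0.08860331148121062
t 19.45 tcp [0.5485 0.131  0.0784] 63.7 knob [0.557  0.1557 0.117 ] [ 238  208   55   55 2322] r 0.1036 ang 66.06
top spanner_grip 0.82 [0.4928 0.0034 0.083 ] -111.0
top spanner_grip 0.69 [0.5087 0.0693 0.083 ] 127.0
top jam_knob 0.2 [0.4938 0.0691 0.117 ] 159.0
scene spanner_grip 0.73 [0.5039 0.0021 0.083 ] -100.7
scene spanner_grip 0.62 [0.8725 0.1474 0.083 ] 13.6
scene jam_knob 0.56 [0.5499 0.1666 0.117 ] 71.7
```

>>> {"method": "move_arm", "body": {"rows": [[[0,0.002,0],[0,0,0.025],18],[[-0.0001,0.0039,0],[0,0,0.05],18]]}}

```text
time: 20.15
tool_pos: [0.5516, 0.1293, 0.0783]
tool_rot: [-3.138, 0.001, 1.062]
contact_force: [-9.4, 2.1, 2.5]
gripper_width: 0.182
grip_force: 4.7
```

```bash
python3 q.py
```

```text
F [-9.44  2.08  2.48] T [0.41 1.84 0.08] tangential -9.31 Nm 0.721 Tz 0.07511913196698941
t 20.15 tcp [0.5516 0.1293 0.0783] 60.8 knob [0.5613 0.1538 0.117 ] [ 238  208   54   55 2322] r 0.1037 ang 63.49
top spanner_grip 0.92 [0.8339 0.0962 0.083 ] 6.3
top spanner_grip 0.61 [ 0.4926 -0.0035  0.083 ] -109.1
scene spanner_grip 0.9 [0.8644 0.1462 0.083 ] 13.7
scene spanner_grip 0.86 [ 0.4902 -0.001   0.083 ] -111.8
scene jam_knob 0.62 [0.5376 0.0784 0.117 ] 37.5
scene jam_knob 0.52 [0.5609 0.1599 0.117 ] 65.1
```

>>> {"method": "move_arm", "body": {"rows": [[[0,0.0012,0],[0,0,0.015],18],[[0,0.0023,0],[0,0,0.03],18]]}}

```text
time: 20.85
tool_pos: [0.5534, 0.1283, 0.0782]
tool_rot: [-3.138, 0.002, 1.032]
contact_force: [-10.5, 3.0, 3.0]
gripper_width: 0.181
grip_force: 5.1
```

```bash
python3 q.py | head -2
```

```text
F [-10.46   3.02   2.99] T [0.44 2.04 0.12] tangential -10.58 Nm 0.82 Tz 0.12042496109129439
t 20.85 tcp [0.5534 0.1283 0.0782] 59.1 knob [0.5639 0.1525 0.117 ] [ 238  208   54   55 2323] r 0.1038 ang 61.91
```

The torque reads about 0.9 N m with the handle moving. Backing off and lifting clear.

>>> {"method": "move_arm", "body": {"rows": [[[0,-0.002,0],[0,0,0],18],[[0,-0.004,0],[0,0,0],40],[[0,-0.004,0],[0,0,0],45],[[0,-0.004,-0.02],[0,0,0],45],[[0,-0.004,-0.06],[0,0,0],45],[[0,-0.004,-0.092],[0,0,0],50],[[0,-0.004,-0.092],[0,0,0],50]]}}

```text
time: 22.05
tool_pos: [0.5533, 0.1302, 0.1751]
tool_rot: [3.137, -0.005, 1.033]
contact_force: [-1.0, -0.2, 0.4]
gripper_width: 0.499
grip_force: 0.0
```

```bash
python3 - <<'E'
from h import *
to([.495,-.02,.17],74)
E
python3 q.py|sed -n 2p
```

```text
tcp [0.5533 0.1302 0.1751] yaw [179.74  -0.27  59.16] t 22.05 -> shift [-0.1588  0.0269  0.0045] turn [ 0.0051 -0.0041 -0.2589]
t 22.05 tcp [0.5533 0.1302 0.1751] 59.2 knob [0.5621 0.1532 0.117 ] [250 175  35  36 966] r 0.1036 ang 62.94
```

>>> {"method": "move_arm", "body": {"rows": [[[-0.045,0.007,0.004],[0.005,-0.004,-0.1],50],[[-0.09,0.015,0.004],[0.005,-0.004,-0.2],50],[[-0.13,0.022,0.004],[0.005,-0.004,-0.259],50],[[-0.159,0.027,0.004],[0.005,-0.004,-0.259],50],[[-0.159,0.027,0.004],[0.005,-0.004,-0.259],50],[[-0.159,0.027,0.004],[0.005,-0.004,-0.259],50]]}}

```text
time: 23.15
tool_pos: [0.493, -0.0207, 0.1664]
tool_rot: [-3.135, 0.003, 1.29]
contact_force: [0.5, -0.6, 0.3]
gripper_width: 0.501
grip_force: 0.0
```

```bash
cat > sp.py <<'E'
from h import *
s=sensors.sense();M,im=snap("wrist","ws%d.png"%(100*s["time"]))
for n,z in dict(setting_nut_edge=.0885,setting_nut_mid=.0885,spanner_jaw=.083,spanner_grip=.083,tool_pillar=.108).items():
    for r in models.place_of(n,"wrist")[:2]:
        k=ray(M,r["xy"],z);print(n,round(r["p"],2),np.round(r["xy"],1),k.round(4),np.degrees(np.arctan2(k[1]-.061,k[0]-.515)).round(1))
# handle edges: at points along the handle, profile across using the dark slot centre
g=cv2.cvtColor(im,cv2.COLOR_RGB2GRAY).astype(int)
for y in range(200,300,12): print(y,g[y,250:310:3].tolist())
to([.4952,-.0082,.0605],74)
E
python3 sp.py
```

```text
setting_nut_edge 0.88 [249.  101.9] [0.4991 0.0677 0.0885] 157.1
setting_nut_mid 0.57 [271.9 103.9] [0.5147 0.0618 0.0885] 111.2
spanner_grip 0.56 [276.1 199.9] [ 0.4974 -0.0095  0.083 ] -104.1
tool_pillar 0.81 [249.4 315.1] [ 0.4522 -0.0893  0.108 ] -112.7
200 [187, 183, 183, 194, 129, 164, 107, 72, 78, 82, 82, 114, 161, 134, 188, 185, 186, 183, 186, 184]
212 [185, 185, 185, 186, 123, 164, 154, 77, 73, 76, 77, 88, 160, 137, 137, 184, 187, 184, 186, 183]
224 [186, 186, 187, 186, 100, 165, 176, 77, 74, 76, 80, 63, 164, 135, 188, 186, 186, 188, 186, 187]
236 [186, 185, 183, 186, 109, 161, 174, 74, 76, 78, 75, 63, 159, 136, 129, 186, 184, 184, 186, 185]
248 [124, 185, 185, 185, 164, 100, 109, 52, 51, 53, 49, 45, 110, 103, 134, 136, 138, 136, 128, 188]
260 [142, 138, 133, 139, 147, 99, 110, 56, 49, 54, 53, 46, 109, 103, 145, 139, 137, 137, 141, 132]
272 [139, 138, 141, 138, 138, 93, 112, 55, 58, 56, 61, 50, 110, 103, 110, 134, 141, 134, 137, 141]
284 [113, 115, 113, 112, 114, 89, 108, 74, 54, 54, 51, 52, 108, 103, 86, 141, 134, 134, 140, 141]
296 [54, 58, 62, 56, 59, 80, 111, 86, 51, 55, 50, 50, 111, 107, 95, 139, 133, 140, 136, 137]
tcp [ 0.493  -0.0198  0.1662] yaw [-179.57    0.19   74.08] t 23.45 -> shift [ 0.0121 -0.0003  0.1057] turn [-0.0075  0.0033  0.0013]
```

>>> {"method": "move_arm", "body": {"rows": [[[0.012,0.003,0.03],[-0.0075,0.0033,0],50],[[0.012,0.003,0.06],[-0.0075,0.0033,0],50],[[0.012,0.003,0.085],[-0.0075,0.0033,0],50],[[0.012,0.003,0.1],[-0.0075,0.0033,0],50],[[0.012,0.003,0.1055],[-0.0075,0.0033,0],50],[[0.012,0.003,0.1055],[-0.0075,0.0033,0],30],[[0.012,0.003,0.1055],[-0.0075,0.0033,0],10],[[0.012,0.003,0.1055],[-0.0075,0.0033,0],0]]}}

```text
time: 24.25
tool_pos: [0.498, -0.0097, 0.0615]
tool_rot: [-3.141, -0.0, 1.292]
contact_force: [-14.3, 2.3, 10.4]
gripper_width: 0.281
grip_force: 7.4
```

>>> {"method": "move_arm", "body": {"rows": [[[0,0,0],[0,0,0],0],[[0,0,0],[0,0,0],0],[[0,0,0],[0,0,0],0]]}}

```text
time: 24.55
tool_pos: [0.4973, -0.0096, 0.0615]
tool_rot: [-3.14, 0.0, 1.292]
contact_force: [-10.0, 2.2, 7.2]
gripper_width: 0.244
grip_force: 30.0
```

>>> {"method": "move_arm", "body": {"rows": [[[0,-0.0007,-0.0003],[0,0,0],0],[[-0.004,-0.001,-0.0005],[0,0,0],0],[[-0.008,-0.001,-0.0005],[0,0,0],0],[[-0.012,-0.001,-0.0005],[0,0,0],0]]}}

```text
time: 24.95
tool_pos: [0.4939, -0.0207, 0.0616]
tool_rot: [3.141, -0.001, 1.292]
contact_force: [-1.2, 4.4, -1.0]
gripper_width: 0.248
grip_force: 29.8
```

>>> {"method": "move_arm", "body": {"rows": [[[-0.01,0,0],[0,0,0],0],[[-0.02,0,0],[0,0,0],0],[[-0.03,0.001,0],[0,0,0],0],[[-0.036,0.004,-0.001],[0,0,0],0],[[-0.037,0.007,-0.004],[0,0,0],0],[[-0.037,0.007,-0.035],[0,0,0],0],[[-0.037,0.007,-0.08],[0,0,0],0],[[-0.037,0.007,-0.11],[0,0,0],0]]}}

```text
time: 25.75
tool_pos: [0.491, -0.0588, 0.174]
tool_rot: [3.14, 0.0, 1.292]
contact_force: [0.2, -0.6, -5.6]
gripper_width: 0.252
grip_force: 29.8
```

>>> {"method": "move_arm", "body": {"rows": [[[-0.044,0.024,0],[0,0,0],0],[[-0.088,0.048,0],[0,0,0],0],[[-0.132,0.072,0],[0,0,0],0],[[-0.176,0.096,0],[0,0,0],0],[[-0.223,0.122,0],[0,0,0],0],[[-0.223,0.122,0.04],[0,0,0],0],[[-0.223,0.122,0.085],[0,0,0],0],[[-0.223,0.122,0.13],[0,0,0],0]]}}

```text
time: 26.55
tool_pos: [0.5461, -0.3071, 0.0394]
tool_rot: [-3.142, 0.0, 1.291]
contact_force: [0.9, 0.6, -5.1]
gripper_width: 0.251
grip_force: 29.8
```

>>> {"method": "move_arm", "body": {"rows": [[[0,0,0.03],[0,0,0],0],[[0,0,0.05],[0,0,0],0],[[0,0,0.057],[0,0,0],0],[[0,0,0.06],[0,0,0],0],[[0,0,0.061],[0,0,0],0],[[0,0,0.061],[0,0,0],0]]}}

```text
time: 27.15
tool_pos: [0.546, -0.3068, -0.0172]
tool_rot: [-3.14, 0.001, 1.292]
contact_force: [-14.8, 6.6, 17.7]
gripper_width: 0.249
grip_force: 30.0
```

On the bench; releasing and lifting clear.

>>> {"method": "move_arm", "body": {"rows": [[[0,0,-0.0005],[0,0,0],50],[[0,0,-0.0005],[0,0,0],50],[[0,0,-0.0005],[0,0,0],50],[[0,0,-0.0005],[0,0,0],50],[[0,0,-0.03],[0,0,0],60],[[0,0,-0.07],[0,0,0],60],[[0,0,-0.12],[0,0,0],60],[[0,0,-0.17],[0,0,0],60]]}}

```text
time: 27.95
tool_pos: [0.5461, -0.3064, 0.1521]
tool_rot: [-3.141, -0.0, 1.292]
contact_force: [0.9, 0.2, -0.3]
gripper_width: 0.6
grip_force: 0.0
```

```bash
python3 - <<'E'
from h import *
s=sensors.sense();print(s["contact_force"].round(2),s["tool_pos"].round(4),s["gripper_width"])
for c in("top","scene","wrist"):
    M,im=snap(c,c+"_end.png")
    for n,z in dict(spanner_jaw=.005,spanner_grip=.005,setting_nut_edge=.0885,setting_nut_mid=.0885,jam_knob=.117,oil_bottle=0,screwdriver=0,parts_bin=0).items():
        for r in models.place_of(n,c)[:2]: print(c,n,round(r["p"],2),np.round(r["xy"],1),ray(M,r["xy"],z).round(3))
E
```

```text
[ 0.88  0.17 -0.3 ] [ 0.5461 -0.3064  0.1521] 0.5999620911158462
top spanner_jaw 0.78 [380.1 244.3] [ 0.567 -0.233  0.005]
top spanner_jaw 0.61 [259. 115.] [0.921 0.089 0.005]
top spanner_grip 0.93 [406.7 251.9] [ 0.547 -0.302  0.005]
top spanner_grip 0.9 [256.  141.6] [0.846 0.097 0.005]
top setting_nut_edge 0.61 [269.2 272.5] [0.492 0.057 0.089]
top setting_nut_mid 0.66 [262.9 262.5] [0.516 0.073 0.089]
top setting_nut_mid 0.52 [383.4 246. ] [ 0.557 -0.226  0.089]
top jam_knob 0.82 [228.  250.6] [0.544 0.156 0.117]
top oil_bottle 0.62 [152.5 298.2] [0.426 0.365 0.   ]
top oil_bottle 0.56 [380.2 245.6] [ 0.564 -0.234  0.   ]
top screwdriver 0.92 [381.4 192.7] [ 0.706 -0.241 -0.   ]
top parts_bin 0.72 [137.8 221.3] [0.629 0.411 0.   ]
scene spanner_jaw 0.73 [224.  285.5] [0.915 0.092 0.005]
scene spanner_jaw 0.57 [260.3 155.9] [ 0.574 -0.237  0.005]
scene spanner_grip 0.77 [257.1 144.5] [ 0.554 -0.287  0.005]
scene spanner_grip 0.77 [248.5 277.8] [0.85  0.111 0.005]
scene setting_nut_edge 0.69 [340.7 184.9] [0.493 0.057 0.089]
scene setting_nut_mid 0.57 [334.6 186.8] [0.512 0.052 0.089]
scene jam_knob 0.69 [349.4 213.1] [0.556 0.161 0.117]
scene oil_bottle 0.71 [431.2 263.3] [0.418 0.366 0.   ]
scene screwdriver 0.71 [228.2 171.8] [ 0.694 -0.244  0.   ]
scene parts_bin 0.96 [386.4 319.1] [0.631 0.41  0.   ]
scene parts_bin 0.72 [257.3 142.3] [ 0.545 -0.299  0.   ]
wrist spanner_grip 0.9 [276.4 194.3] [ 0.549 -0.305  0.005]
wrist setting_nut_edge 0.23 [422.2  87.8] [ 0.669 -0.242  0.089]
wrist screwdriver 0.67 [421.1  88.1] [ 0.702 -0.248  0.   ]
wrist parts_bin 0.35 [422.8  85.6] [ 0.704 -0.246  0.   ]
```

```bash
python3 -c "
from workcell import env
print(env.close_job())"
```

```text
the job is handed in; nothing more can be done
None
```

The job is handed in with the setting nut locked: the jam nut was tightened to about 0.9 N m as read while moving, and the spanner is back flat on the bench, clear of the press tool. Both nuts appear to have turned back together about 7° when I regripped the spanner. That leaves the setting nut near its starting angle, and I did not re-check the torque afterwards.

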